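Roll a bottle's fresh label down and cradle the bottle

TASK

The label on the bottle lying on the foam pad has only been tacked on: press on the top of the bottle with a steady kilogram or so (about 10 N, and never more than 20 N on the pad) and roll it under that pressure, in as many strokes as you need and without skidding, from the near white line until it lies square over the far one, where you let it come to rest untouched. Then take it up and lay it lengthwise in the free bay of the white cradle, lowering it right down before you open the fingers, and leave everything else on the bench where it is.

Things in the scene. Friction and masses are not known exactly. Their poses are not given: they have to be found in the camera images.
- bottle: Amber glass bottle with black cap lying on the pad's near line, 104 mm long, about 0.24 kg. Barrel 52 mm in diameter. Origin: on the axis at mid-barrel, 26 mm above the pad. y runs along the bottle: barrel from -32 to 32 mm, cap ends at 68 mm. z points up at the start and down after the half turn that presses the whole label. Stays where it is left.
- label (a point): Middle of the white paper label on the bottle's barrel, on its surface (bottle's x = 26 mm). The label is 46 x 82 mm and covers half the barrel round; it faces the far line at the start, passes under, and faces back to the near line at the end of the roll.
- mat: Labelling pad: soft black foam rubber, 200 x 150 mm, in a fixed aluminium tray (208 x 158 mm, rim 9 mm high). The pad's top face is 24 mm above the bench and sinks as a whole, some 5 to 10 mm under a firm press (how far must be felt). Origin: centre of the tray's underside, on the bench. x: the way to roll, away from the robot; y: along the two white lines; z up.
- start_line (a point): Middle of the near white line, on the pad's top face, 24 mm above the bench; axes as the pad's. The bottle's axis starts above this line to within 5 mm.
- finish_line (a point): Middle of the far white line, on the pad's top face, 82 mm along the mat's x from the near one (half the circumference of the bottle); axes as the pad's. The bottle's axis is to come to lie above this line.
- rack: Fixed white plastic cradle left or right of the pad: base 180 x 84 mm, with two 90-degree V troughs 80 mm long along its y, at x = -45 and +45 mm; trough bottoms 10 mm, rims 32 mm above the bench, 44 mm wide at the rims. Origin: centre of its underside; z up. The trough at -x holds a finished bottle, the one at +x is free.
- free_bay (a point): Where the middle of the barrel's axis lies when the bottle is seated in the free trough: 47 mm above the bench, rack x = +45 mm, y = 0; axes as the rack's. The bottle lies along y, cap to either end.
- done_bottle: The same kind of bottle, finished, label up, lying in the other trough, its axis 90 mm from the free bay's. Origin and y axis as for the first. To be left alone.
- basket: Fixed wire basket, 160 x 110 mm, 75 mm high, with three upright bottles up to 97 mm high, on the other side of the pad from the cradle. Origin: centre of its underside.
- flask: Loose conical glass flask, 72 mm wide, 107 mm high, upright beyond the pad on the left. Origin: centre of its underside. To be left alone.
- jar: Loose white cream jar, 66 mm wide, 50 mm high, upright beyond the pad on the right. Origin: centre of its underside. To be left alone.
Things that resemble listed ones, but are neither listed nor needed, are in the scene too. Leave any green or turquoise look-alike of the bottle alone. Of the things shaped like the rack, the white one is meant.

How it is judged:
On the way, in this order (a step that is already met when the one before it is completed fails the run):
1. the bottle is pressed on the pad with more than 8 N (its own 2.4 N included) under the fingers while it passes over the first fifth of the way (x of bottle in the frame of start_line between 0.008 and 0.016 m and contact force between bottle and mat above 8 N and contact force between bottle and the fingers above 2 N), for 0.1 s.
2. the bottle is pressed on the pad with more than 8 N (its own 2.4 N included) under the fingers while it passes over the second fifth of the way (x of bottle in the frame of start_line between 0.02 and 0.032 m and contact force between bottle and mat above 8 N and contact force between bottle and the fingers above 2 N), for 0.1 s.
3. the bottle is pressed on the pad with more than 8 N (its own 2.4 N included) under the fingers while it passes over the third fifth of the way (x of bottle in the frame of start_line between 0.036 and 0.047 m and contact force between bottle and mat above 8 N and contact force between bottle and the fingers above 2 N), for 0.1 s.
4. the bottle is pressed on the pad with more than 8 N (its own 2.4 N included) under the fingers while it passes over the fourth fifth of the way (x of bottle in the frame of start_line between 0.051 and 0.062 m and contact force between bottle and mat above 8 N and contact force between bottle and the fingers above 2 N), for 0.1 s.
5. the bottle is pressed on the pad with more than 8 N (its own 2.4 N included) under the fingers while it passes over the last fifth of the way (x of bottle in the frame of start_line between 0.066 and 0.077 m and contact force between bottle and mat above 8 N and contact force between bottle and the fingers above 2 N), for 0.1 s.
6. the bottle lies over the far line (6 mm), square to within 10 degrees, half a turn on (to within 29 degrees, so it has rolled and not skidded), at rest and untouched (x of bottle in the frame of finish_line between -0.006 and 0.006 m and angle between the y axis of bottle and the y axis of mat, either way round below 0.175 rad and angle between bottle's own z axis and vertical above 2.64 rad and contact force between bottle and the fingers below 0.1 N and contact force between bottle and mat above 0.5 N and linear speed of bottle below 0.01 m/s), for 0.3 s.
7. the bottle is down in the free bay while the fingers still hold it (x of bottle in the frame of free_bay between -0.006 and 0.006 m and y of bottle in the frame of free_bay between -0.014 and 0.014 m and z of bottle in the frame of free_bay between -0.005 and 0.005 m and angle between the y axis of bottle and the y axis of rack, either way round below 0.15 rad and contact force between bottle and the fingers above 1 N), for 0.05 s.
At the end, for the whole second after the job is handed in: The bottle lies at rest, released, in the free bay of the cradle: its middle within 6 mm across, 14 mm along and 5 mm in height of the seated place, its axis within about 8 degrees of the trough's; the finished bottle, the flask and the jar are where they were (x of bottle in the frame of free_bay between -0.006 and 0.006 m and y of bottle in the frame of free_bay between -0.014 and 0.014 m and z of bottle in the frame of free_bay between -0.005 and 0.005 m and angle between the y axis of bottle and the y axis of rack, either way round below 0.15 rad and contact force between bottle and rack above 0.5 N and contact force between bottle and the fingers below 0.1 N and linear speed of bottle below 0.02 m/s); the robot touches nothing.
It fails at once if more than 20 N between the bottle and the pad (contact force between bottle and mat above 20 N).
It fails at once if the finished bottle is moved by more than 10 mm (distance of done_bottle from where it was at the start of the episode above 0.01 m).
It fails at once if the flask is moved by more than 15 mm (distance of flask from where it was at the start of the episode above 0.015 m).
It fails at once if the jar is moved by more than 15 mm (distance of jar from where it was at the start of the episode above 0.015 m).
It also fails if it takes over 69 s, if anything falls off the work surface, if the arm or the gripper's body presses on something with over 40 N, if the wrist force passes 120 N, or if a joint passes its speed limit or range.

ROBOT

A 6-joint arm with a two-finger parallel gripper is mounted at the origin on the work surface. World frame = base frame: x ahead of the robot, y to its left, z up, the work surface at z = 0. Lengths are in m, angles in rad, forces in N, time in s.
With the tool pointing down it reaches from about 0.225 to 0.725 m from the base axis. Payload 3.1 kg.
Tool frame: the origin (TCP) lies between the finger pads; the fingertips stand 17 mm ahead of it and the grasp point (between the pads) lies 2 mm behind it; z points along the fingers, y is the line along which they close (so a half turn about z gives the same grasp; the last joint's range is limited). The gripper opens to 85 mm and grips with 20 to 120 N. Pads are 22 mm wide; open, the fingers measure 114 mm over their backs; the gripper's body (76 mm by 85 mm) begins 54 mm behind the grasp point. The pads swing forward as they close: fully open they stand 13 mm farther back than shut.
Start: joints at [1.063, 0.048, 0.099, 1.622, 0, 1.443], TCP at [0.195, 0.488, 0.248] pointing down, gripper open.
Joint ranges: [-2.91, 2.91], [-0.99, 1.94], [-1.21, 1.42], [-2.12, 2.29], [-1.49, 1.47], [-3.14, 3.14]. Speed limits (rad/s): [2.79, 2.79, 3.14, 3.14, 3.14, 3.14].

INTERFACE

Orientations are given as a 3x3 rotation matrix whose columns are the frame's x, y, z axes.
In Python, from rig import robot gives the robot as it stands.
- The arm moves only by the tool apply_moves, never from a script. Its arguments are lists of equal length, an entry for each row: "offset": the shift along the tool's x, y, z in units of 40 cm (1.0 is 40 cm), a list of three; "spin": the turn about the tool's z in units of 45 degrees (1.0 is 45 degrees). In form: {"offset": [[dx, dy, dz], ...], "spin": [spin, ...]}. A call has 1 to 20 rows; each row is the pose to reach, as a shift and turn from the pose commanded when the call began, along the tool's axes at that moment; what a row does not reach only later rows make up. A row lasts 1/10 s, in which the tool goes at most 50 mm and 8.59 degrees, less where a joint would pass 70% of its speed; a pose out of reach is approached as far as the arm can. A call with a number of a shift or a turn outside -1 to 1 is refused whole. A call with a gripper value outside its range is refused whole. "hand" is the finger opening in mm, from 0 to 85.4, set as the call begins (left out, the last holds). The fingers move at their own pace and stop on an object; "grip_force" is the grip in N (left out, the last holds). Time passes only in rows, so rows that repeat a pose let the fingers close. It gives the time, the measured TCP pose, the force, the opening and the grip force at its end, in the units of the state.
- robot.read_state(): the state, without advancing time (a new reading comes with each control period).
- robot.read_camera(name): name is "scene" or "top" or "wrist"; returns the picture (384x512x3 uint8, red, green, blue); there is no depth.
- robot.camera_params(name): a dict with "fx", "fy", "cx", "cy" (pixels), "pose" (4x4, takes a point from camera to world coordinates); the wrist camera has in their place "hand_eye" (4x4, takes a point from camera to tool coordinates, whose origin is the TCP and whose axes are the flange's). Camera axes: x right, y down, z forward; pixel columns grow to the right and rows downward; lengths in m; the calibration is good to about 2 mm. A picture is of the moment at which its call begins: read the wrist's pose just before it. camera_params takes no time and is no camera call.
- robot.close_job(): hands the job in; it is judged then, once.
The state is a dict: "clock": time; "joints": joint angles; "qvel": joint speeds; "joint_torque": joint torques, N m; "tool_pos": TCP position; "tcp_rot": TCP orientation; "wrist_force": force on the tool from outside, world axes, zero at the start; "torque": the same for the moment, N m; "grip_width": finger opening in m; "grasp_force": force on a finger pad.
Only numpy, scipy, OpenCV 4.12 (cv2) and the standard library are available. Lean on these libraries where they do the work, as an engineer would, in place of code of your own. Each camera call takes 0.05 s, during which the arm holds its last target. There are 200 camera calls.

## Working session

There is one attempt and no reset: what is moved stays moved. The work goes in short steps, Python scripts to look and compute and a tool call to move; the robot and the scene stay as the last step left them, time stands still between calls to the robot, and variables do not carry over. Pictures are saved under pics/ and viewed, at most 14 in all, crops included, and the job is handed in when it is done.

Besides the shell and the picture viewer there is one more tool, called as name(argument=value, ...) on one line, values as JSON. apply_moves: Moves the arm, as the interface text tells. Shifts and turns lie within -1 to 1; 1 stands for 40 cm of shift or 45 degrees of turn. Its arguments: {"type":"object","properties":{"offset":{"type":"array","items":{"type":"array","items":{"type":"number","minimum":-1,"maximum":1}}},"spin":{"type":"array","items":{"type":"number","minimum":-1,"maximum":1}},"hand":{"type":"number"},"grip_force":{"type":"number"}},"required":["offset","spin"]}

```bash
mkdir -p pics; ls
python3 - <<'E'
from rig import robot
import cv2,numpy as np
np.set_printoptions(precision=4,suppress=True)
s=robot.read_state()
for k in s: print(k,np.array(s[k]))
for n in ("top","scene"):
    im=robot.read_camera(n); cv2.imwrite(f"pics/{n}0.png",im[:,:,::-1]); print(robot.camera_params(n))
print(robot.camera_params("wrist"))
E
```

```text
pics
clock 0.0
joints [1.0632 0.0487 0.0976 1.622  0.     1.443 ]
qvel [-0.001   0.0011  0.0002 -0.0006  0.0007 -0.001 ]
joint_torque [  0.0003 -33.8783  32.0014   0.0203   0.      -0.    ]
tool_pos [0.1944 0.4871 0.2471]
tcp_rot [[-0.9287  0.3708 -0.0011]
 [ 0.3708  0.9287 -0.002 ]
 [ 0.0003 -0.0023 -1.    ]]
wrist_force [ 0.1408  0.5945 -0.2064]
torque [ 0.0148 -0.0029 -0.0818]
grasp_force 0.0
grip_width 0.08510803280736047
{'fx': 425.9219642358838, 'fy': 425.9219642358838, 'cx': 254.06850309782135, 'cy': 196.9968464414387, 'pose': array([[ 0.0102, -0.998 ,  0.0627,  0.4955],
       [-0.9998, -0.0091,  0.0174, -0.084 ],
       [-0.0168, -0.0629, -0.9979,  1.0811],
       [ 0.    ,  0.    ,  0.    ,  1.    ]])}
{'fx': 358.1672310650322, 'fy': 358.1672310650322, 'cx': 259.8060745045141, 'cy': 193.67257741058427, 'pose': array([[ 0.5049,  0.5432, -0.6708,  1.0989],
       [ 0.8631, -0.307 ,  0.401 , -0.3956],
       [ 0.0119, -0.7815, -0.6238,  0.5901],
       [ 0.    ,  0.    ,  0.    ,  1.    ]])}
{'fx': 342.0826758023648, 'fy': 342.0826758023648, 'cx': 251.23598796695234, 'cy': 188.18265113929414, 'hand_eye': array([[ 0.0012, -0.9503, -0.3113,  0.0798],
       [ 1.    ,  0.0006,  0.0019, -0.0002],
       [-0.0016, -0.3113,  0.9503, -0.1254],
       [ 0.    ,  0.    ,  0.    ,  1.    ]])}
```

View pics/top0.png

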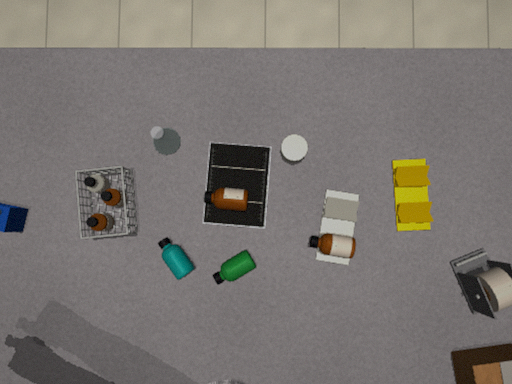

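View pics/scene0.png

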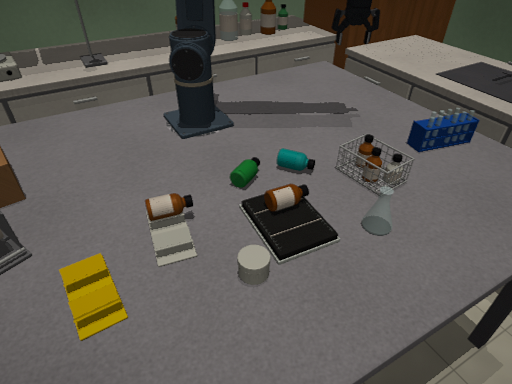

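The top view shows the pad centred at about (237,185). The amber bottle lies on its near line at (228,199) with the cap to the left. The white cradle is at (337,228), with its free bay at (341,207) and the finished bottle at (337,245). The flask is at (166,140), the jar at (294,148) and the basket at (105,202). Green, turquoise and yellow look-alikes are also in view. The scene view agrees.

```bash
cat > h.py <<'E'
from rig import robot
import cv2,numpy as np
np.set_printoptions(precision=4,suppress=True)
def shoot(n,f=None):
    s=robot.read_state(); p=robot.camera_params(n); im=robot.read_camera(n)
    if n=="wrist":
        T=np.eye(4); T[:3,:3]=s["tcp_rot"]; T[:3,3]=s["tool_pos"]; P=T@p["hand_eye"]
    else: P=p["pose"]
    K=(p["fx"],p["fy"],p["cx"],p["cy"],P)
    if f: cv2.imwrite(f"pics/{f}.png",im[:,:,::-1])
    return im[:,:,::-1].copy(),K
def ray(K,u,v):
    fx,fy,cx,cy,P=K; return P[:3,3],P[:3,:3]@np.array([(u-cx)/fx,(v-cy)/fy,1.])
def plane(K,uv,z):
    o,d=ray(K,*uv); return o+d*(z-o[2])/d[2]
def proj(K,X):
    fx,fy,cx,cy,P=K; q=P[:3,:3].T@(np.array(X)-P[:3,3]); return np.array([fx*q[0]/q[2]+cx,fy*q[1]/q[2]+cy])
def tri(rays):
    A=np.zeros((3,3));b=np.zeros(3)
    for o,d in rays:
        d=d/np.linalg.norm(d); M=np.eye(3)-np.outer(d,d); A+=M;b+=M@o
    X=np.linalg.solve(A,b)
    return X,[np.linalg.norm(np.cross(X-o,d/np.linalg.norm(d))) for o,d in rays]
def totool(X,s=None):   # world point -> TCP-frame, in 40 cm units
    s=s or robot.read_state(); return s["tcp_rot"].T@(np.array(X)-s["tool_pos"])/0.4
E
python3 - <<'E'
from h import *
im,K=shoot("top")
for n,uv,z in [("pad c",(237,185),.024),("bottle",(228,199),.05),("rack c",(339,227),.02),("free",(341,207),.03),("basket",(105,202),.04),("flask",(166,140),.0),("jar",(294,148),.05),("done",(337,245),.05),("green",(235,268),.02)]:
    print(n,plane(K,uv,z))
for n,c in [("bottle mid over pad .4425,-.06",(0.45,-0.04,0.3))]: print(totool(c))
E
```

```text
pad c [ 0.5915 -0.0227  0.024 ]
bottle [ 0.5548 -0.0027  0.05  ]
rack c [ 0.4896 -0.2767  0.02  ]
free [ 0.5388 -0.2799  0.03  ]
basket [0.5452 0.3011 0.04  ]
flask [0.7084 0.1631 0.    ]
jar [ 0.6809 -0.1622  0.05  ]
done [ 0.4466 -0.2663  0.05  ]
green [ 0.3858 -0.0201  0.02  ]
[-1.082  -0.9875 -0.13  ]
```

apply_moves(offset=[[-0.7,-0.54,-0.13],[-0.7,-0.54,-0.13],[-0.7,-0.54,-0.13],[-0.7,-0.54,-0.13],[-0.7,-0.54,-0.13],[-0.7,-0.54,-0.13],[-0.7,-0.54,-0.13],[-0.7,-0.54,-0.13],[-0.7,-0.54,-0.13]], spin=[-0.484,-0.484,-0.484,-0.484,-0.484,-0.484,-0.484,-0.484,-0.484], hand=26)

```text
clock: 1.05
tool_pos: [0.3758, 0.1812, 0.3004]
tcp_rot: [[-1.0, 0.005, 0.0], [0.005, 1.0, -0.0], [-0.0, -0.0, -1.0]]
wrist_force: [0.3, 0.8, -0.2]
grip_width: 0.0259
grasp_force: 0.0
```

apply_moves(offset=[[-0.41,-0.75,0],[-0.41,-0.75,0],[-0.41,-0.75,0],[-0.41,-0.75,0],[-0.41,-0.75,0],[-0.41,-0.75,0],[-0.41,-0.75,0],[-0.41,-0.75,0],[-0.41,-0.75,0],[-0.41,-0.75,0]], spin=[0,0,0,0,0,0,0,0,0,0])

```text
clock: 2.05
tool_pos: [0.5384, -0.1151, 0.3003]
tcp_rot: [[-1.0, -0.002, -0.001], [-0.002, 1.0, 0.001], [0.001, 0.001, -1.0]]
wrist_force: [0.1, 0.1, 0.9]
grip_width: 0.0259
grasp_force: 0.0
```

Run:
```python
from h import *
im,K=shoot("wrist","w1"); import pickle; pickle.dump((im,K),open("w1.pkl","wb"))
```

```text
(no output)
```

View pics/w1.png

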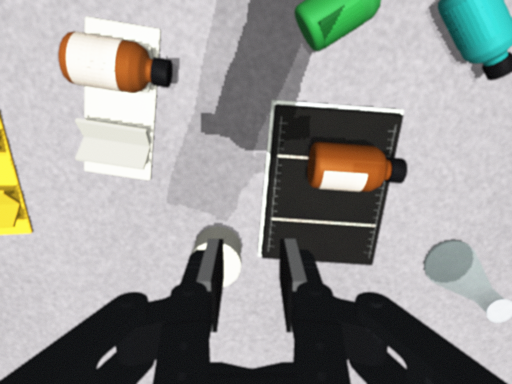

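Wrist view 1: the bottle's barrel is at (345,165) with the cap to the right at (399,170). The pad lines are at rows of about 156 and 222. The cradle is at (120,100), with the free bay nearer the bottom at (115,143) and the jar at (225,262).

apply_moves(offset=[[0,-0.25,0],[0,-0.25,0],[0,-0.25,0],[0,-0.25,0],[0,-0.25,0]], spin=[0,0,0,0,0])

```text
clock: 2.6
tool_pos: [0.5387, -0.215, 0.301]
tcp_rot: [[-1.0, -0.002, 0.001], [-0.002, 1.0, 0.0], [-0.001, 0.0, -1.0]]
wrist_force: [-0.9, 0.7, 0.5]
grip_width: 0.0264
grasp_force: 0.0
```

```bash
cat > m.py <<'E'
from h import *
import pickle
def feats(im,K,dbg=None):
    hsv=cv2.cvtColor(im,cv2.COLOR_BGR2HSV); H,S,V=cv2.split(hsv)
    out={}
    am=((H<22)&(S>130)&(V>60)).astype(np.uint8)
    am=cv2.morphologyEx(am,cv2.MORPH_OPEN,np.ones((3,3)))
    n,l,st,c=cv2.connectedComponentsWithStats(am)
    out["amber"]=[(st[i].tolist(),c[i]) for i in range(1,n) if st[i,4]>250]
    dark=((V<60)).astype(np.uint8)
    n,l,st,c=cv2.connectedComponentsWithStats(dark)
    out["dark"]=[(st[i].tolist(),c[i]) for i in range(1,n) if st[i,4]>100]
    wh=((S<40)&(V>195)).astype(np.uint8)
    n,l,st,c=cv2.connectedComponentsWithStats(wh)
    out["white"]=[(st[i].tolist(),c[i]) for i in range(1,n) if st[i,4]>60]
    return out
E
python3 - <<'E'
from m import *
im,K=shoot("wrist","w2"); pickle.dump((im,K),open("w2.pkl","wb"))
for w in ("w1","w2"):
    im,K=pickle.load(open(w+".pkl","rb"))
    for k,v in feats(im,K).items():
        for a,b in v: print(w,k,a,b)
E
```

```text
w1 amber [115, 41, 38, 51, 1513] [132.2102  66.7178]
w1 amber [310, 143, 82, 49, 2481] [350.819  162.5941]
w1 dark [482, 53, 30, 26, 399] [498.5013  68.1704]
w1 dark [151, 58, 21, 29, 517] [161.1915  71.971 ]
w1 dark [0, 105, 506, 279, 43410] [273.5464 292.6099]
w1 white [0, 0, 293, 379, 65204] [115.1161 179.3767]
w1 white [277, 0, 235, 384, 41734] [429.8312 173.4032]
w1 white [505, 0, 7, 16, 65] [508.9692   5.2462]
w1 white [210, 32, 12, 12, 64] [215.2969  37.5625]
w1 white [210, 85, 10, 14, 69] [214.8696  90.8696]
w1 white [278, 155, 29, 4, 66] [292.1818 156.4091]
w1 white [321, 171, 47, 20, 732] [343.6421 180.4413]
w1 white [272, 218, 103, 9, 209] [322.0287 221.7416]
w1 white [99, 348, 16, 18, 65] [106.7077 356.1385]
w1 white [139, 367, 15, 17, 123] [147.5691 377.4309]
w1 white [349, 367, 16, 17, 116] [354.8879 377.7241]
w2 amber [162, 32, 12, 49, 322] [166.2764  55.4845]
w2 amber [217, 41, 34, 51, 1279] [231.8898  67.1142]
w2 amber [399, 142, 84, 49, 2495] [439.2605 162.2212]
w2 dark [248, 57, 19, 30, 446] [257.1188  71.6256]
w2 dark [336, 105, 152, 158, 13699] [401.3727 184.5414
[... 184 characters left out ...]
 4, 61] [374.7541 155.8525]
w2 white [412, 171, 50, 19, 716] [436.3561 179.8715]
w2 white [351, 218, 102, 8, 180] [402.2889 221.2389]
w2 white [27, 274, 15, 11, 81] [ 33.4074 278.8642]
w2 white [41, 287, 16, 9, 73] [ 47.4384 290.9589]
w2 white [377, 287, 35, 12, 143] [394.4196 292.2028]
w2 white [0, 288, 19, 12, 97] [  8.7732 294.9381]
w2 white [32, 299, 23, 17, 97] [ 42.5464 307.1856]
w2 white [58, 309, 13, 20, 110] [ 64.0182 319.0273]
w2 white [46, 319, 20, 23, 139] [ 53.1223 330.482 ]
w2 white [33, 329, 12, 11, 63] [ 38.9683 335.4286]
w2 white [0, 330, 48, 48, 777] [ 13.7773 352.6229]
w2 white [139, 369, 14, 15, 101] [147.2178 378.2475]
w2 white [350, 368, 14, 16, 102] [355.2941 378.0392]
```

View pics/w2.png

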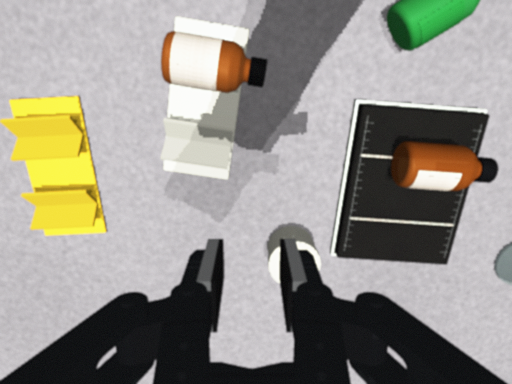

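Wrist view 2 shows the same scene shifted: bottle at (437,165), far line at row 221, near line at (375,156), cradle at (205,100) and jar at (293,255). I'll enlarge the cradle crops to read their edges.

Run:
```python
from m import *
a,_=pickle.load(open("w1.pkl","rb")); b,_=pickle.load(open("w2.pkl","rb"))
c1=a[95:195,70:170]; c2=b[95:195,155:255]
f=lambda c:cv2.resize(np.clip((c.astype(float)-90)*1.6,0,255).astype(np.uint8),None,fx=4,fy=4,interpolation=cv2.INTER_CUBIC)
cv2.imwrite("pics/c.png",np.hstack([f(c1),f(c2)]))
```

```text
(no output)
```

View pics/c.png

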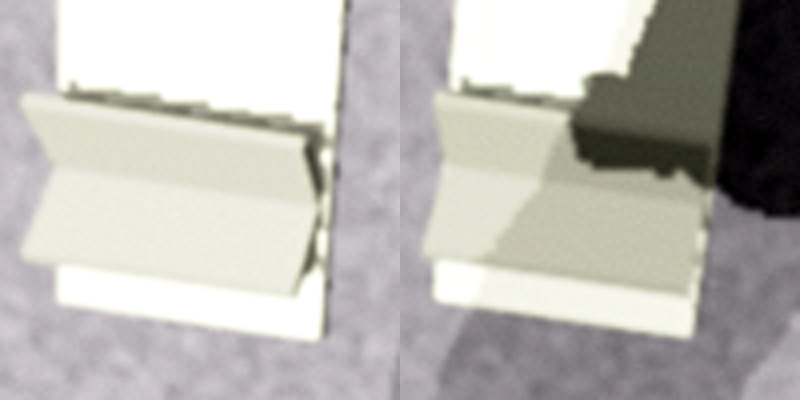

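The crop shows the V trough of the free bay. In view 1 the rim corners are at about (22,95), (303,136), (22,255) and (296,294), and the valley runs from (52,170) to (318,207). The base's far corners are at (57,302) and (323,338). View 2 has the same corners.

Run:
```python
from m import *
D=[pickle.load(open(w,"rb")) for w in ("w1.pkl","w2.pkl")]
off=[(70,95),(155,95)]
P={"rimNL":((22,95),(37,93)),"rimFL":((22,255),(24,256)),"rimFR":((296,294),(290,293)),"valL":((52,170),(40,168)),"baseFL":((57,302),(34,298)),"baseFR":((323,338),(292,336))}
X={}
for k,ps in P.items():
    px=[((p[0]+.5)/4-.5+o[0],(p[1]+.5)/4-.5+o[1]) for p,o in zip(ps,off)]
    x,e=tri([ray(D[i][1],*px[i]) for i in (0,1)]); X[k]=x; print(k,x,np.array(e))
    print("   on plane", [plane(D[i][1],px[i],{"r":.032,"v":.010,"b":.004}[k[0]])[:2] for i in (0,1)])
px=((303+.5)/4-.5+70,(136.5)/4-.5+95); print("rimNR plane",plane(D[0][1],px,.032))
px=((318+.5)/4-.5+70,(207.5)/4-.5+95); print("valR plane",plane(D[0][1],px,.010))
# lines and bottle
ends=[]
for (im,K) in D:
    hsv=cv2.cvtColor(im,cv2.COLOR_BGR2HSV);H,S,V=cv2.split(hsv)
    wh=((S<40)&(V>195)).astype(np.uint8)
    n,l,st,c=cv2.connectedComponentsWithStats(wh)
    e=[]
    for i in range(1,n):
        x,y,w,h,A=st[i]
        if (95<w<110 and h<12) or (25<w<35 and h<=5 and 150<y<160):
            ys,xs=np.nonzero(l==i); 
            p=np.polyfit(xs,ys,1); e.append([(x,np.polyval(p,x)),(x+w-1,np.polyval(p,x+w-1))])
        if 45<w<52 and 165<y<175: lab=(l==i)
    ends.append(e)
    # bottle mask: amber or label, near pad bottle
    am=((H<22)&(S>110)&(V>50)).astype(np.uint8)
    n,l,st,c=cv2.connectedComponentsWithStats(am)
    j=[i for i in range(1,n) if st[i,4]>2000 and 130<st[i,1]<150][0]
    m=(l==j)|lab
    x0,y0,w,h=cv2.boundingRect(m.astype(np.uint8))
    # barrel edges at columns in first 45 px
    cols=np.arange(x0+10,x0+46); top=[np.nonzero(m[:,c])[0].min() for c in cols]; bot=[np.nonzero(m[:,c])[0].max() for c in cols]
    pt=np.polyfit(cols,top,1);pb=np.polyfit(cols,bot,1)
    A=[]
    for c in (cols[0],cols[-1]):
        d=[]
        for p,s in((pt,-.5),(pb,.5)):
            o,r=ray(K,c,np.polyval(p,c)+s); d.append(r/np.linalg.norm(r))
        r=d[0]+d[1]; A.append(o+r*(0.05-o[2])/r[2])
        ang=np.arccos(d[0]@d[1]); r/=np.linalg.norm(r)
        dist=0.026/np.sin(ang/2); print("  axis height from apparent width", (o+r*dist))
    print("axis pts z=.05",A[0],A[1],"yaw deg",np.degrees(np.arctan2(*(A[1]-A[0])[[0,1]])))
    for u in (x0,):print("base end",plane(K,(u-.5,np.polyval(pt,u)/2+np.polyval(pb,u)/2),.05), "amber max col",x0+w)
print(ends)
for k in range(len(ends[0])):
    for j in (0,1):
        x,e=tri([ray(D[i][1],*ends[i][k][j]) for i in (0,1)]); print("line",k,j,x,np.array(e),[plane(D[i][1],ends[i][k][j],.024)[:2] for i in (0,1)])
```

```text
rimNL [ 0.5046 -0.3135  0.0334] [0.0001 0.0001]
   on plane [array([ 0.5048, -0.3142]), array([ 0.5047, -0.3139])]
rimFL [ 0.5514 -0.321   0.033 ] [0.0004 0.0004]
   on plane [array([ 0.5512, -0.3215]), array([ 0.5521, -0.3213])]
rimFR [ 0.564  -0.2434  0.0281] [0.0001 0.0001]
   on plane [array([ 0.5628, -0.2421]), array([ 0.5631, -0.2431])]
valL [ 0.5302 -0.3206  0.0081] [0. 0.]
   on plane [array([ 0.5299, -0.3197]), array([ 0.5298, -0.3202])]
baseFL [ 0.5721 -0.3261  0.0065] [0.0003 0.0003]
   on plane [array([ 0.5731, -0.3274]), array([ 0.5724, -0.3267])]
baseFR [ 0.5859 -0.245   0.0003] [0. 0.]
   on plane [array([ 0.5848, -0.2438]), array([ 0.5848, -0.2447])]
rimNR plane [ 0.5161 -0.2357  0.032 ]
valR plane [ 0.5411 -0.2398  0.01  ]
  axis height from apparent width [ 0.5543 -0.0378  0.0446]
  axis height from apparent width [0.556  0.0006 0.0511]
axis pts z=.05 [ 0.5529 -0.0389  0.05  ] [0.5563 0.001  0.05  ] yaw deg 4.843415025592169
base end [ 0.5519 -0.0509  0.05  ] amber max col 393
  axis height from apparent width [ 0.5554 -0.0395  0.0407]
  axis height from apparent wi
[... 269 characters left out ...]
37))], [(np.int32(272), np.float64(218.39693293199207)), (np.int32(374), np.float64(225.21619304635635))]], [[(np.int32(361), np.float64(154.85928725436347)), (np.int32(390), np.float64(156.95335262627174))], [(np.int32(351), np.float64(217.8011083123949)), (np.int32(452), np.float64(224.5709145169725))]]]
line 0 0 [ 0.549  -0.0822  0.0224] [0. 0.] [array([ 0.5487, -0.0823]), array([ 0.5487, -0.0827])]
line 0 1 [ 0.5502 -0.0493  0.0283] [0. 0.] [array([ 0.5512, -0.0486]), array([ 0.5511, -0.0475])]
line 1 0 [ 0.6294 -0.0879  0.0268] [0. 0.] [array([ 0.6306, -0.0877]), array([ 0.6306, -0.0869])]
line 1 1 [0.639  0.0427 0.0257] [0.0001 0.0001] [array([0.6398, 0.0434]), array([0.6397, 0.0438])]
```

apply_moves(offset=[[-0.022,0.5,0.2],[-0.022,0.5,0.2],[-0.022,0.5,0.2],[-0.022,0.5,0.2],[-0.022,0.5,0.2],[-0.022,0.5,0.35],[-0.022,0.5,0.45],[-0.022,0.5,0.485],[-0.022,0.5,0.485],[-0.022,0.5,0.485],[-0.022,0.5,0.485]], spin=[0.091,0.091,0.091,0.091,0.091,0.091,0.091,0.091,0.091,0.091,0.091], hand=16)

```text
clock: 3.75
tool_pos: [0.5501, -0.0173, 0.1103]
tcp_rot: [[-0.997, 0.071, 0.007], [0.071, 0.997, -0.001], [-0.007, -0.001, -1.0]]
wrist_force: [0.1, 0.1, -0.1]
grip_width: 0.0163
grasp_force: 0.0
```

Run:
```python
from m import *
im,K=shoot("wrist","w3"); s=robot.read_state(); print(s["tool_pos"],s["wrist_force"],s["grip_width"])
pickle.dump((im,K),open("w3.pkl","wb"))
```

```text
[ 0.5501 -0.0174  0.1101] [ 0.4852 -0.6606  0.0343] 0.015965723635887656
```

View pics/w3.png

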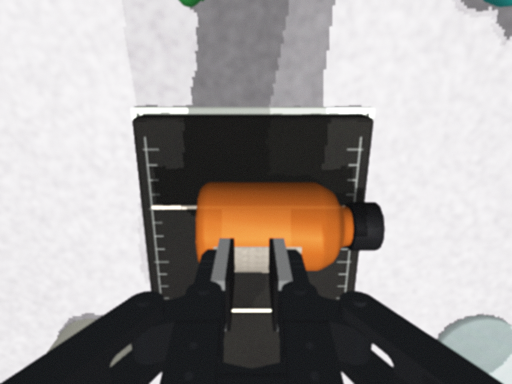

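The wrist view shows the barrel at cols 197–330 square to the near line (row 207), with the fingertips at cols 225 and 280 above its middle.

apply_moves(offset=[[0.009,0,0.02],[0.009,0,0.035],[0.009,0,0.04],[0.009,0,0.042],[0.009,0,0.042],[0.009,0,0.042]], spin=[0,0,0,0,0,0])

```text
clock: 4.4
tool_pos: [0.5444, -0.0167, 0.0902]
tcp_rot: [[-0.997, 0.071, 0.001], [0.071, 0.997, -0.0], [-0.001, -0.0, -1.0]]
wrist_force: [-0.7, -0.9, 4.8]
grip_width: 0.0158
grasp_force: 2.1
```

```bash
cat > r.py <<'E'
from h import *
for i in range(2):
    s=robot.read_state(); print(s["clock"],s["tool_pos"],s["wrist_force"],s["grasp_force"],s["qvel"]); robot.read_camera("wrist")
s=robot.read_state(); print(s["clock"],s["tool_pos"],s["wrist_force"],s["grasp_force"])
E
python3 r.py
```

```text
4.4 [ 0.5444 -0.0167  0.0902] [-0.6935 -0.915   4.8309] 2.103623002767563 [ 0.0015  0.001  -0.001  -0.0032 -0.0009 -0.0022]
4.45 [ 0.5444 -0.0167  0.0901] [-0.0049 -0.7129  5.3862] 2.1399270370602608 [ 0.      0.0017 -0.003  -0.0012  0.0004 -0.0009]
4.5 [ 0.5443 -0.0167  0.0901] [-1.4994 -1.5554  4.7643] 2.184806428849697
```

apply_moves(offset=[[0,0,-0.012],[-0.008,0,-0.012],[-0.008,0,-0.005],[-0.008,0,0],[-0.008,0,0.0025],[-0.008,0,0.0025],[-0.008,0,0.0025]], spin=[0,0,0,0,0,0,0])

```text
clock: 5.2
tool_pos: [0.5478, -0.0167, 0.0894]
tcp_rot: [[-0.997, 0.071, 0.002], [0.071, 0.997, 0.0], [-0.002, 0.0, -1.0]]
wrist_force: [0.0, 1.3, 4.1]
grip_width: 0.0162
grasp_force: 2.7
```

```bash
python3 r.py
```

```text
5.2 [ 0.5478 -0.0167  0.0894] [0.0496 1.2588 4.0918] 2.7298425883054733 [-0.0002 -0.0015  0.0023  0.0009 -0.     -0.0013]
5.25 [ 0.5478 -0.0167  0.0894] [0.1439 0.927  5.9156] 2.7193883433938026 [ 0.0004  0.0004  0.0013 -0.0015  0.0009  0.0016]
5.3 [ 0.5478 -0.0166  0.0894] [-1.2139 -0.5305  5.2968] 2.715059816837311
```

apply_moves(offset=[[0,0,0.0035],[0,0,0.0065],[0,0,0.0065],[-0.003,0,0.0065],[-0.008,0,0.0065],[-0.013,0,0.0065],[-0.018,0,0.0065],[-0.023,0,0.0065],[-0.028,0,0.0065],[-0.033,0,0.0065],[-0.038,0,0.0065],[-0.043,0,0.0065],[-0.048,0,0.0065],[-0.048,0,0.0065]], spin=[0,0,0,0,0,0,0,0,0,0,0,0,0,0])

```text
clock: 6.7
tool_pos: [0.5678, -0.0181, 0.0877]
tcp_rot: [[-0.997, 0.071, 0.004], [0.071, 0.997, -0.0], [-0.004, 0.0, -1.0]]
wrist_force: [-1.1, 1.4, 8.0]
grip_width: 0.0159
grasp_force: 3.7
```

```bash
cat > b.py <<'E'
from m import *
# bottle axis at barrel from the wrist: bisector of barrel edges, cap from the right end
def view(zoff=0.0,save=None):
    im,K=shoot("top",save)
    hsv=cv2.cvtColor(im,cv2.COLOR_BGR2HSV);H,S,V=cv2.split(hsv)
    am=((H<22)&(S>110)&(V>50)).astype(np.uint8)
    n,l,st,c=cv2.connectedComponentsWithStats(am[130:220,200:275])
    for i in range(1,n):
        if st[i,4]>40: print("amber",st[i],c[i]+[200,130])
if __name__=="__main__":
    view()
    s=robot.read_state(); print(s["clock"],s["tool_pos"],s["wrist_force"],s["grasp_force"])
    im,K=shoot("wrist","p%d"%round(100*s["clock"])); pickle.dump((im,K),open("p.pkl","wb"))
E
python3 b.py
```

```text
6.75 [ 0.5677 -0.0181  0.0877] [0.4182 0.064  8.1904] 3.740660212934017
```

```bash
cp pics/p675.png pics/v5.png
python3 - <<'E'
from m import *
a,_=pickle.load(open("w3.pkl","rb"));b,K=pickle.load(open("p.pkl","rb"))
cv2.imwrite("pics/v5.png",np.hstack([a[90:340,110:400],b[90:340,110:400]]))
E
```

```text
(no output)
```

View pics/v5.png

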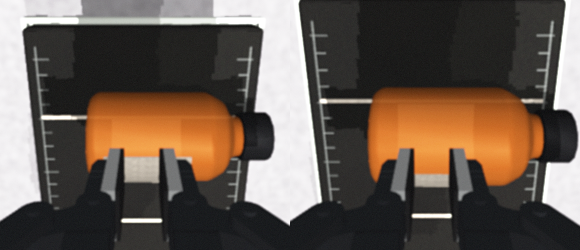

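The left half shows the bottle before the stroke and the right half after it. The bottle has rolled beyond the near line without skewing, and the label is turning under. I'll continue the stroke.

apply_moves(offset=[[-0.005,0,0.0005],[-0.01,0,0.001],[-0.015,0,0.001],[-0.02,0,0.001],[-0.025,0,0.001],[-0.025,0,0.001]], spin=[0,0,0,0,0,0])

```text
clock: 7.4
tool_pos: [0.5779, -0.0189, 0.0874]
tcp_rot: [[-0.997, 0.071, 0.004], [0.071, 0.997, -0.0], [-0.004, 0.0, -1.0]]
wrist_force: [-0.2, 0.1, 7.7]
grip_width: 0.016
grasp_force: 3.8
```

```bash
cat > b.py <<'E'
from m import *
import sys
u=np.array([.9975,-.0702]); far=np.array([.6352,-.022])
def axis(im,K,z):
    H,S,V=cv2.split(cv2.cvtColor(im,cv2.COLOR_BGR2HSV))
    am=((H<22)&(S>130)&(V>60)).astype(np.uint8)
    n,l,st,c=cv2.connectedComponentsWithStats(am)
    m=np.isin(l,[i for i in range(1,n) if st[i,4]>150 and 150<c[i][0]<380])
    xs=np.nonzero(m.any(0))[0]; x0=xs.min()
    hs={c:(np.nonzero(m[:,c])[0].min(),np.nonzero(m[:,c])[0].max()) for c in xs}
    A=[]
    for lo,hi in ((x0+8,x0+20),(x0+105,x0+125)):
        t=np.median([hs[c][0] for c in range(lo,hi) if c in hs])-.5; b=np.median([hs[c][1] for c in range(lo,hi) if c in hs])+.5
        d=[ray(K,(lo+hi)/2,q)[1] for q in (t,b)]; d=[q/np.linalg.norm(q) for q in d]; r=d[0]+d[1]; o=K[4][:3,3]
        X=o+r*(z-o[2])/r[2]; A.append(X); print(" cols",lo,hi,"rows",t,b,"axis",X,"s",(X[:2]-far)@u+.082)
    return A
if __name__=="__main__":
    z=float(sys.argv[1]); s=robot.read_state(); print(s["clock"],s["tool_pos"],s["wrist_force"],s["grasp_force"],"tool s",(s["tool_pos"][:2]-far)@u+.082)
    im,K=shoot("wrist"); pickle.dump((im,K),open("p.pkl","wb")); axis(im,K,z)
    s=robot.read_state(); print(s["wrist_force"])
E
python3 - <<'E'
from b import *
for f,z in(("w3.pkl",.05),("p.pkl",.044)):
    im,K=pickle.load(open(f,"rb")); axis(im,K,z)
E
python3 b.py .044
```

```text
cols 203 215 rows 182.5 250.0 axis [ 0.547  -0.0419  0.05  ] s -0.004553088443253708
 cols 300 320 rows 182.5 270.5 axis [0.5576 0.0171 0.05  ] s 0.0018457336057437074
 cols 195 207 rows 178.5 261.0 axis [ 0.5592 -0.0445  0.044 ] s 0.007734269911220018
 cols 292 312 rows 177.5 259.5 axis [0.5623 0.0096 0.044 ] s 0.007039896198364953
7.4 [ 0.5779 -0.0189  0.0874] [-0.2294  0.1114  7.7342] 3.8367972895503044 tool s 0.024655272730189255
 cols 194 206 rows 169.0 262.5 axis [ 0.5669 -0.0454  0.044 ] s 0.01554776712102246
 cols 291 311 rows 168.5 256.0 axis [0.5688 0.0084 0.044 ] s 0.013618231050453941
[0.4907 0.2011 7.5354]
```

apply_moves(offset=[[0,0,-0.01],[0,0,-0.02],[0.02,0,-0.02],[0.042,0,-0.02],[0.042,0,-0.02],[0.042,0,-0.01],[0.042,0,-0.003],[0.042,0,0.0],[0.042,0,0.002],[0.042,0,0.002],[0.042,0,0.002]], spin=[0,0,0,0,0,0,0,0,0,0,0])

```text
clock: 8.55
tool_pos: [0.5614, -0.0178, 0.0868]
tcp_rot: [[-0.997, 0.071, 0.005], [0.071, 0.997, -0.0], [-0.005, -0.0, -1.0]]
wrist_force: [-0.9, -0.1, 7.6]
grip_width: 0.0158
grasp_force: 4.2
```

```bash
python3 b.py .044
```

```text
8.55 [ 0.5614 -0.0178  0.0868] [-0.9075 -0.0932  7.5778] 4.214550778269768 tool s 0.008060947216155648
 cols 197 209 rows 191.0 255.0 axis [ 0.5545 -0.0432  0.044 ] s 0.0030361650925356254
 cols 294 314 rows 190.5 266.5 axis [0.5615 0.0107 0.044 ] s 0.006182089843002378
[-0.1253  0.3176  8.9236]
```

```bash
cat > b.py <<'E'
from m import *
import sys
u=np.array([.9975,-.0702]); far=np.array([.6352,-.022]); R=.026
def axis(im,K,z):
    H,S,V=cv2.split(cv2.cvtColor(im,cv2.COLOR_BGR2HSV))
    am=((H<22)&(S>130)&(V>60)).astype(np.uint8)
    n,l,st,c=cv2.connectedComponentsWithStats(am)
    m=np.isin(l,[i for i in range(1,n) if st[i,4]>150 and 150<c[i][0]<380])
    x0=np.nonzero(m.any(0))[0].min()
    for lo,hi in ((x0+10,x0+30),(x0+100,x0+120)):
        t=np.mean([np.nonzero(m[:,c])[0].min() for c in range(lo,hi)])-.5
        o,d=ray(K,(lo+hi)/2,t)
        o2=np.array([(o[:2]-far)@u+.082,o[2]]); d2=np.array([d[:2]@u,d[2]]); d2/=np.linalg.norm(d2)
        nrm=np.array([-d2[1],d2[0]])          # points to +s for a ray going down
        s=o2[0]+(R-(z-o2[1])*nrm[1])/nrm[0]
        print(" col",(lo+hi)/2,"row",t,"axis s",round(s,4))
if __name__=="__main__":
    z=float(sys.argv[1]); s=robot.read_state(); print(s["clock"],s["tool_pos"],s["wrist_force"],s["grasp_force"],"tool s",(s["tool_pos"][:2]-far)@u+.082)
    im,K=shoot("wrist"); pickle.dump((im,K),open("p.pkl","wb")); axis(im,K,z)
E
python3 - <<'E'
from b import *
for f,z in(("w1.pkl",.05),("w3.pkl",.05),("p.pkl",.044)):
    im,K=pickle.load(open(f,"rb")); axis(im,K,z)
E
```

```text
col 329.0 row 142.65 axis s 0.0023Traceback (most recent call last):
  File "<stdin>", line 3, in <module>
  File "b.py", line 11, in axis
    t=np.mean([np.nonzero(m[:,c])[0].min() for c in range(lo,hi)])-.5
               ~~~~~~~~~~~~~~~~~~~~~~~~~^^
    return umr_minimum(a, axis, None, out, keepdims, initial, where)
ValueError: zero-size array to reduction operation minimum which has no identity
```

Run:
```python
from b import *
for f,z in(("w3.pkl",.05),("p.pkl",.044)):
    im,K=pickle.load(open(f,"rb")); axis(im,K,z)
```

```text
col 215.0 row 182.0 axis s 0.0018
 col 305.0 row 182.5 axis s 0.0021
 col 209.0 row 190.75 axis s 0.0124
 col 299.0 row 190.5 axis s 0.0123
```

apply_moves(offset=[[-0.003,0,0],[-0.008,0,0],[-0.013,0,0],[-0.018,0,0],[-0.023,0,0],[-0.028,0,0],[-0.033,0,0],[-0.038,0,0],[-0.043,0,0],[-0.048,0,0],[-0.053,0,0],[-0.058,0,0],[-0.063,0,0],[-0.063,0,0]], spin=[0,0,0,0,0,0,0,0,0,0,0,0,0,0])

```text
clock: 10.0
tool_pos: [0.5869, -0.0197, 0.087]
tcp_rot: [[-0.997, 0.071, 0.005], [0.071, 0.997, -0.001], [-0.005, -0.0, -1.0]]
wrist_force: [0.2, -1.1, 8.3]
grip_width: 0.0163
grasp_force: 4.1
```

```bash
python3 b.py .044
```

```text
10.0 [ 0.5869 -0.0197  0.087 ] [ 0.1811 -1.1132  8.3163] 4.119670987129211 tool s 0.033655824382272
 col 207.0 row 167.9 axis s 0.0253
 col 297.0 row 167.5 axis s 0.0251
```

apply_moves(offset=[[0,0,-0.01],[0,0,-0.025],[0,0,-0.03],[0,0,-0.03]], spin=[0,0,0,0])

```text
clock: 10.45
tool_pos: [0.5843, -0.0193, 0.0961]
tcp_rot: [[-0.997, 0.071, -0.001], [0.071, 0.997, 0.0], [0.001, 0.0, -1.0]]
wrist_force: [-0.1, 0.4, -0.7]
grip_width: 0.0159
grasp_force: 0.0
```

```bash
python3 b.py .05
```

```text
10.45 [ 0.5843 -0.0193  0.0961] [-0.0985  0.4271 -0.745 ] 0.0 tool s 0.031023740655578384
 col 208.0 row 169.0 axis s 0.0239
 col 298.0 row 169.5 axis s 0.0241
```

apply_moves(offset=[[0.02,0,0],[0.038,0,0],[0.038,0,0],[0.038,0,0.012],[0.038,0,0.022],[0.038,0,0.027],[0.038,0,0.031],[0.038,0,0.031],[0.038,0,0.031]], spin=[0,0,0,0,0,0,0,0,0])

```text
clock: 11.4
tool_pos: [0.5717, -0.0185, 0.0869]
tcp_rot: [[-0.997, 0.071, 0.006], [0.071, 0.997, -0.001], [-0.006, -0.0, -1.0]]
wrist_force: [-0.3, 0.1, 7.8]
grip_width: 0.0162
grasp_force: 4.1
```

```bash
python3 b.py .044
```

```text
11.4 [ 0.5717 -0.0185  0.0869] [-0.2948  0.1051  7.759 ] 4.13378544151783 tool s 0.018410239648791724
 col 209.0 row 194.85 axis s 0.0252
 col 299.0 row 194.6 axis s 0.0251
```

apply_moves(offset=[[-0.004,0,0],[-0.009,0,0],[-0.014,0,0],[-0.019,0,0],[-0.024,0,0],[-0.029,0,0],[-0.034,0,0],[-0.039,0,0],[-0.044,0,0],[-0.049,0,0],[-0.054,0,0],[-0.059,0,0],[-0.064,0,0],[-0.069,0,0],[-0.074,0,0],[-0.077,0,0],[-0.077,0,0]], spin=[0,0,0,0,0,0,0,0,0,0,0,0,0,0,0,0,0])

```text
clock: 13.15
tool_pos: [0.6027, -0.0208, 0.0871]
tcp_rot: [[-0.997, 0.071, 0.006], [0.071, 0.997, -0.001], [-0.006, -0.0, -1.0]]
wrist_force: [0.4, -0.3, 7.7]
grip_width: 0.0159
grasp_force: 4.0
```

```bash
python3 b.py .044
```

```text
13.15 [ 0.6027 -0.0208  0.0871] [ 0.4358 -0.2671  7.6927] 4.016568660736084 tool s 0.049537432357295214
 col 207.0 row 167.5 axis s 0.041
 col 297.0 row 168.05 axis s 0.0413
```

apply_moves(offset=[[0,0,-0.01],[0,0,-0.025],[0,0,-0.03],[0,0,-0.03],[0.02,0,-0.03],[0.041,0,-0.03],[0.041,0,-0.03],[0.041,0,-0.018],[0.041,0,-0.008],[0.041,0,-0.003],[0.041,0,0.0005],[0.041,0,0.0005],[0.041,0,0.0005]], spin=[0,0,0,0,0,0,0,0,0,0,0,0,0])

```text
clock: 14.5
tool_pos: [0.5861, -0.0196, 0.0868]
tcp_rot: [[-0.997, 0.071, 0.006], [0.071, 0.997, -0.001], [-0.006, -0.0, -1.0]]
wrist_force: [0.2, 0.8, 8.7]
grip_width: 0.0159
grasp_force: 4.2
```

```bash
python3 b.py .044
```

```text
14.5 [ 0.5861 -0.0196  0.0868] [0.2483 0.8141 8.6893] 4.195163995027542 tool s 0.03280605118831229
 col 209.0 row 197.95 axis s 0.0414
 col 299.0 row 198.3 axis s 0.0416
```

apply_moves(offset=[[-0.004,0,0],[-0.009,0,0],[-0.014,0,0],[-0.019,0,0],[-0.024,0,0],[-0.029,0,0],[-0.034,0,0],[-0.039,0,0],[-0.044,0,0],[-0.049,0,0],[-0.054,0,0],[-0.059,0,0],[-0.064,0,0],[-0.069,0,0],[-0.074,0,0],[-0.079,0,0],[-0.084,0,0],[-0.084,0,0]], spin=[0,0,0,0,0,0,0,0,0,0,0,0,0,0,0,0,0,0])

```text
clock: 16.35
tool_pos: [0.62, -0.022, 0.087]
tcp_rot: [[-0.997, 0.071, 0.006], [0.071, 0.997, -0.001], [-0.007, -0.0, -1.0]]
wrist_force: [1.3, -0.3, 7.8]
grip_width: 0.0158
grasp_force: 4.1
```

```bash
python3 b.py .044
```

```text
16.35 [ 0.62  -0.022  0.087] [ 1.2803 -0.2876  7.8275] 4.067166969180107 tool s 0.0668527289998728
 col 207.0 row 173.45 axis s 0.0616
 col 297.0 row 182.65 axis s 0.0668
```

apply_moves(offset=[[0,0,-0.01],[0,0,-0.025],[0,0,-0.03],[0,0,-0.03],[0.02,0,-0.03],[0.041,0,-0.03],[0.041,0,-0.03],[0.041,0,-0.018],[0.041,0,-0.008],[0.041,0,-0.003],[0.041,0,0.0005],[0.041,0,0.0005],[0.041,0,0.0005]], spin=[0,0,0,0,0,0,0,0,0,0,0,0,0])

```text
clock: 17.7
tool_pos: [0.6033, -0.0208, 0.0868]
tcp_rot: [[-0.997, 0.071, 0.006], [0.071, 0.997, -0.001], [-0.006, -0.0, -1.0]]
wrist_force: [0.1, 0.6, 9.2]
grip_width: 0.0159
grasp_force: 4.2
```

```bash
python3 b.py .044
```

```text
17.7 [ 0.6033 -0.0208  0.0868] [0.1125 0.6297 9.1569] 4.246708229184151 tool s 0.05006409315902992
 col 209.0 row 204.15 axis s 0.0623
 col 299.0 row 209.7 axis s 0.0656
```

Run:
```python
from b import *
im,K=pickle.load(open("p.pkl","rb")); cv2.imwrite("pics/v6.png",cv2.resize(im[120:330,150:400],None,fx=2,fy=2))
H,S,V=cv2.split(cv2.cvtColor(im,cv2.COLOR_BGR2HSV))
for c in list(range(192,216,3))+list(range(290,340,4)):
    r=np.nonzero((H[150:260,c]<22)&(S[150:260,c]>100)&(V[150:260,c]>50))[0]; print(c,(r.min()+150,r.max()+150) if len(r) else None,end=" ")
```

```text
192 (np.int64(211), np.int64(259)) 195 (np.int64(203), np.int64(259)) 198 (np.int64(200), np.int64(259)) 201 (np.int64(198), np.int64(259)) 204 (np.int64(197), np.int64(253)) 207 (np.int64(196), np.int64(250)) 210 (np.int64(196), np.int64(250)) 213 (np.int64(218), np.int64(250)) 290 (np.int64(219), np.int64(250)) 294 (np.int64(219), np.int64(250)) 298 (np.int64(219), np.int64(252)) 302 (np.int64(197), np.int64(259)) 306 (np.int64(196), np.int64(259)) 310 (np.int64(196), np.int64(259)) 314 (np.int64(197), np.int64(259)) 318 (np.int64(197), np.int64(259)) 322 (np.int64(197), np.int64(259)) 326 (np.int64(200), np.int64(259)) 330 (np.int64(202), np.int64(259)) 334 (np.int64(204), np.int64(259)) 338 (np.int64(207), np.int64(259))
```

View pics/v6.png

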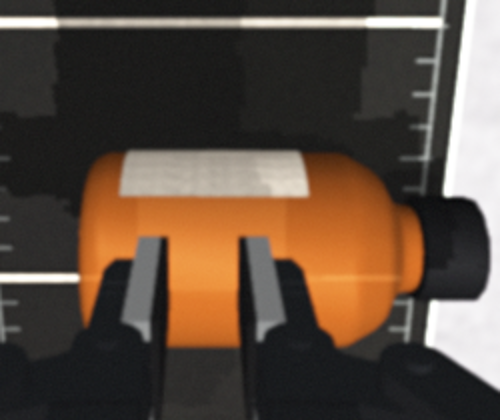

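The bottle lies square to the lines. The label is coming up on the robot side (crop rows 150–195), and the barrel's near edge is at image row 196. The far line shows at crop row 278. I'll go on with the next stroke.

apply_moves(offset=[[-0.004,0,0],[-0.009,0,0],[-0.014,0,0],[-0.019,0,0],[-0.024,0,0],[-0.029,0,0],[-0.034,0,0],[-0.039,0,0],[-0.044,0,0],[-0.049,0,0],[-0.054,0,0],[-0.059,0,0],[-0.064,0,0],[-0.069,0,0],[-0.074,0,0],[-0.077,0,0],[-0.077,0,0]], spin=[0,0,0,0,0,0,0,0,0,0,0,0,0,0,0,0,0])

```text
clock: 19.45
tool_pos: [0.6343, -0.023, 0.0869]
tcp_rot: [[-0.997, 0.071, 0.006], [0.071, 0.997, -0.001], [-0.006, -0.0, -1.0]]
wrist_force: [1.0, 0.3, 8.4]
grip_width: 0.0159
grasp_force: 4.2
```

```bash
cat >> b.py <<'E'
    # label hides the middle: use the bare ring at the right of the label
E
sed -i 's/((x0+10,x0+30),(x0+100,x0+120))/((x0+14,x0+20),(x0+115,x0+127))/' b.py; python3 b.py .044
```

```text
19.45 [ 0.6343 -0.023   0.0869] [0.9967 0.3099 8.3779] 4.177318587899208 tool s 0.08113962541330137
 col 204.0 row 169.0 axis s 0.0734
 col 308.0 row 177.83333333333334 axis s 0.0783
```

apply_moves(offset=[[0,0,-0.01],[0,0,-0.025],[0,0,-0.03],[0,0,-0.03],[0.02,0,-0.03],[0.032,0,-0.03],[0.032,0,-0.03],[0.032,0,-0.018],[0.032,0,-0.008],[0.032,0,-0.003],[0.032,0,0.0005],[0.032,0,0.0005],[0.032,0,0.0005]], spin=[0,0,0,0,0,0,0,0,0,0,0,0,0])

```text
clock: 20.8
tool_pos: [0.6212, -0.0221, 0.0867]
tcp_rot: [[-0.997, 0.071, 0.006], [0.071, 0.997, -0.001], [-0.006, -0.0, -1.0]]
wrist_force: [-0.1, 0.5, 7.5]
grip_width: 0.0161
grasp_force: 4.3
```

```bash
python3 b.py .044
```

```text
20.8 [ 0.6212 -0.0221  0.0867] [-0.0819  0.5131  7.5337] 4.292088970541954 tool s 0.06806235038190334
 col 205.0 row 192.33333333333334 axis s 0.0734
 col 309.0 row 192.5 axis s 0.0735
```

apply_moves(offset=[[-0.004,0,0],[-0.009,0,0],[-0.014,0,0],[-0.019,0,0],[-0.024,0,0],[-0.029,0,0],[-0.034,0,0],[-0.039,0,0],[-0.044,0,0],[-0.044,0,0],[-0.044,0,0],[-0.044,0,-0.01],[-0.044,0,-0.03],[-0.044,0,-0.05],[-0.044,0,-0.1],[-0.044,0,-0.2],[-0.044,0,-0.3],[-0.044,0,-0.3],[-0.044,0,-0.3]], spin=[0,0,0,0,0,0,0,0,0,0,0,0,0,0,0,0,0,0,0])

```text
clock: 22.75
tool_pos: [0.6374, -0.0232, 0.2055]
tcp_rot: [[-0.997, 0.071, 0.003], [0.071, 0.997, -0.0], [-0.003, -0.0, -1.0]]
wrist_force: [-0.2, 0.6, -0.8]
grip_width: 0.016
grasp_force: 0.0
```

Run:
```python
from b import *
im,K=shoot("wrist","w7"); pickle.dump((im,K),open("w7.pkl","wb")); s=robot.read_state(); print(s["clock"],s["tool_pos"],s["tcp_rot"],s["joints"])
cv2.imwrite("pics/v7.png",im)
```

```text
22.8 [ 0.6364 -0.0231  0.2034] [[-0.9975  0.0711 -0.0002]
 [ 0.0711  0.9975  0.    ]
 [ 0.0002  0.     -1.    ]] [-0.1416  0.3405  0.3459  1.5765 -0.     -0.0704]
```

View pics/v7.png

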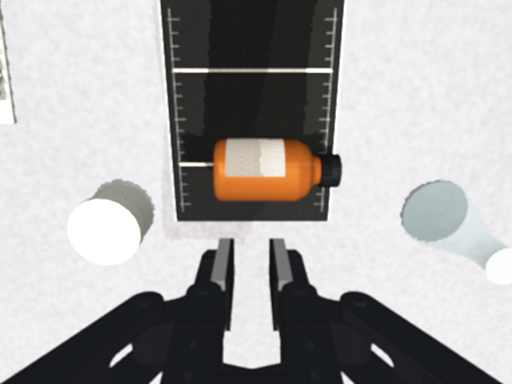

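The bottle lies on the far line (its left end at (195,164)) at rows 138–201, with the label facing back towards the robot. The near line is at row 70, and the jar and flask are undisturbed.

Run:
```python
from b import *
im,K=pickle.load(open("w7.pkl","rb"))
H,S,V=cv2.split(cv2.cvtColor(im,cv2.COLOR_BGR2HSV))
am=(H<22)&(S>110)&(V>50)
A=[]
for lo,hi in((218,224),(288,298)):
    t=np.mean([np.nonzero(am[100:230,c])[0].min()+100 for c in range(lo,hi)])-.5
    b=np.mean([np.nonzero(am[100:230,c])[0].max()+100 for c in range(lo,hi)])+.5
    d=[ray(K,(lo+hi-1)/2,q)[1] for q in(t,b)]; d=[q/np.linalg.norm(q) for q in d]; r=d[0]+d[1]; o=K[4][:3,3]
    X=o+r*(.05-o[2])/r[2]; A.append(X); ang=np.arccos(d[0]@d[1]); print(t,b,X,"height by width",(o+r/np.linalg.norm(r)*.026/np.sin(ang/2))[2],"s",(X[:2]-far)@u+.082)
def line(lo,hi,r0,r1):
    p=[]
    for c in range(lo,hi,3):
        w=V[r0:r1,c].astype(float)-V[r0:r1,c].min(); w[w<w.max()*.5]=0; p.append(plane(K,(c,(w*np.arange(r0,r1)).sum()/w.sum()),.024))
    p=np.array(p); q=np.polyfit(p[:,1],p[:,0],1); return q
n=line(180,330,64,78); f=line(186,210,157,171); print("near",n,np.polyval(n,-.022),"far",f,np.polyval(f,-.07))
yc=np.mean([a[1] for a in A]); print("axis yaw",np.degrees(np.arctan2(A[1][0]-A[0][0],A[1][1]-A[0][1])))
for a in A: print("axis minus near",(a[0]-np.polyval(n,a[1]))*.9975)
print("base end",plane(K,(213.5,170),.05),"cap end",plane(K,(341.5,170),.05), "barrel right", plane(K,(300,170),.05))
```

```text
138.83333333333334 200.83333333333334 [ 0.6321 -0.0488  0.05  ] height by width 0.05191378679764885 s 0.08078638628257263
138.7 201.3 [0.6365 0.0121 0.05  ] height by width 0.05470980684377996 s 0.08093679670153696
near [0.07   0.5548] 0.5532291963781029 far [0.0861 0.6379] 0.6319055109367064
axis yaw 4.166538799023431
axis minus near 0.0805417775524634
axis minus near 0.08071601304852406
base end [ 0.6317 -0.0548  0.05  ] cap end [0.6393 0.0537 0.05  ] barrel right [0.6369 0.0185 0.05  ]
```

apply_moves(offset=[[0,0,0],[0,0,0],[0,0,0],[0,0,0],[0,0,0],[0,0,0]], spin=[-1,-1,-1,-1,-1,-1], hand=80, grip_force=25)

```text
clock: 23.4
tool_pos: [0.6351, -0.0229, 0.2007]
tcp_rot: [[-0.753, -0.658, -0.005], [-0.658, 0.753, 0.001], [0.003, 0.004, -1.0]]
wrist_force: [0.3, -0.1, -0.1]
grip_width: 0.0801
grasp_force: 0.0
```

apply_moves(offset=[[0,0,0],[0,0,0],[0,0,0],[0,0,0],[0,0,0],[0,0,0],[0,0,0]], spin=[-1,-1,-1,-1,-1,-1,-1])

```text
clock: 24.1
tool_pos: [0.6352, -0.023, 0.2009]
tcp_rot: [[-0.071, -0.997, -0.005], [-0.997, 0.071, 0.001], [-0.0, 0.005, -1.0]]
wrist_force: [-0.1, 0.1, 0.3]
grip_width: 0.0801
grasp_force: 0.0
```

Run:
```python
from b import *
im,K=pickle.load(open("w7.pkl","rb"))
print("row of top generatrix",proj(K,(.634,-.025,.076)))
H,S,V=cv2.split(cv2.cvtColor(im,cv2.COLOR_BGR2HSV)); lab=(S<90)&(V>120); 
for c in(235,255,275): r=np.nonzero(lab[130:200,c])[0]+130; print(c,r.min(),r.max())
s=robot.read_state(); print(s["clock"],s["tool_pos"],s["tcp_rot"],"to grasp",totool((.634,-.020,.055)))
```

```text
row of top generatrix [248.4773 179.1055]
235 139 175
255 139 175
275 139 176
24.1 [ 0.6352 -0.023   0.2009] [[-0.0713 -0.9974 -0.0048]
 [-0.9975  0.0713  0.0007]
 [-0.0003  0.0048 -1.    ]] to grasp [-0.007   0.0018  0.3649]
```

apply_moves(offset=[[-0.007,0.002,0.12],[-0.007,0.002,0.24],[-0.007,0.002,0.3],[-0.007,0.002,0.34],[-0.007,0.002,0.365],[-0.007,0.002,0.365],[-0.007,0.002,0.365],[-0.007,0.002,0.365]], spin=[0,0,0,0,0,0,0,0])

```text
clock: 24.9
tool_pos: [0.637, -0.0204, 0.0594]
tcp_rot: [[-0.071, -0.997, 0.003], [-0.997, 0.071, -0.0], [0.0, -0.003, -1.0]]
wrist_force: [0.0, -0.2, 0.7]
grip_width: 0.0798
grasp_force: 0.0
```

Run:
```python
from b import *
im,K=shoot("wrist","v8"); s=robot.read_state(); print(s["clock"],s["tool_pos"],s["wrist_force"],s["grip_width"])
```

```text
24.95 [ 0.6371 -0.0205  0.0596] [ 0.2716 -0.7614 -0.0599] 0.07964270402786044
```

View pics/v8.png

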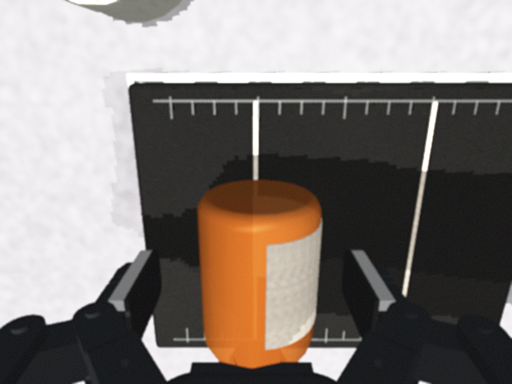

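The bottle stands between the open fingers (tips at about cols 160 and 350), centred at col 262 and squarely on the far line (col 256).

apply_moves(offset=[[0,0.006,0.01],[0,0.006,0.01],[0,0.006,0.01]], spin=[0,0,0])

```text
clock: 25.25
tool_pos: [0.6333, -0.0201, 0.0537]
tcp_rot: [[-0.071, -0.997, -0.0], [-0.997, 0.071, 0.0], [-0.0, 0.0, -1.0]]
wrist_force: [-0.2, 0.2, -0.7]
grip_width: 0.0801
grasp_force: 0.0
```

apply_moves(offset=[[0,0,0],[0,0,0],[0,0,0],[0,0,0],[0,0,0],[0,0,0],[0,0,0]], spin=[0,0,0,0,0,0,0], hand=35, grip_force=35)

```text
clock: 25.95
tool_pos: [0.6336, -0.0201, 0.0538]
tcp_rot: [[-0.071, -0.997, 0.0], [-0.997, 0.071, -0.0], [-0.0, -0.0, -1.0]]
wrist_force: [0.4, 0.3, 1.4]
grip_width: 0.0509
grasp_force: 40.4
```

apply_moves(offset=[[0,0,-0.05],[0,0,-0.15],[0,0,-0.25],[0,0,-0.25],[0.2,0.06,-0.25],[0.32,0.1,-0.25],[0.44,0.14,-0.25],[0.55,0.17,-0.25],[0.62,0.19,-0.25],[0.663,0.203,-0.25],[0.663,0.203,-0.25],[0.663,0.203,-0.25],[0.663,0.203,-0.25]], spin=[0,0,0,0,0,0.05,0.092,0.092,0.092,0.092,0.092,0.092,0.092])

```text
clock: 27.25
tool_pos: [0.5334, -0.2776, 0.1524]
tcp_rot: [[-0.142, -0.99, -0.002], [-0.99, 0.142, 0.002], [-0.002, 0.002, -1.0]]
wrist_force: [0.6, -0.2, -2.9]
grip_width: 0.0507
grasp_force: 40.2
```

Run:
```python
from b import *
im,K=shoot("wrist","v9"); pickle.dump((im,K),open("w9.pkl","wb")); s=robot.read_state(); print(s["clock"],s["tool_pos"],s["tcp_rot"],s["wrist_force"],s["grip_width"],s["grasp_force"])
t,Kt=shoot("top","t9"); 
cv2.imwrite("pics/v9.png",np.hstack([im[60:384,100:420],cv2.resize(t[150:290,280:420],(324,324))]))
for X in [(.5514,-.321,.032),(.563,-.2426,.032)]: print(proj(K,X))
```

```text
27.3 [ 0.5337 -0.2774  0.1528] [[-0.1413 -0.99   -0.0011]
 [-0.99    0.1413  0.0013]
 [-0.0011  0.0013 -1.    ]] [ 0.0058 -0.1999 -1.4981] 0.05046372277755624 40.23102164268494
[217.8023 133.5136]
[220.3224 233.5963]
```

View pics/v9.png

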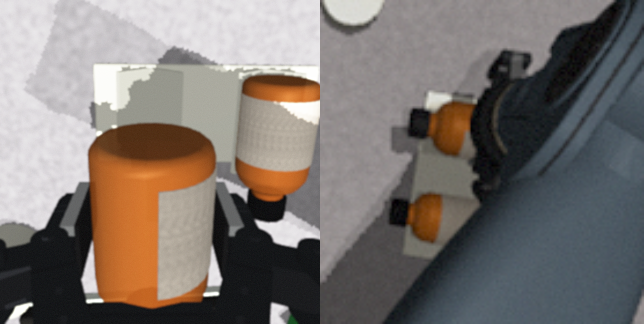

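The left half shows the held bottle aligned with the free trough. The trough's left end is at about (218–283,130), where my rim estimate projects. The finished bottle is clear to the right, so I'll lower.

apply_moves(offset=[[0.004,-0.002,0.08],[0.004,-0.002,0.15],[0.004,-0.002,0.2],[0.004,-0.002,0.22],[0.004,-0.002,0.235],[0.004,-0.002,0.24],[0.004,-0.002,0.24],[0.004,-0.002,0.24],[0.004,-0.002,0.24],[0.004,-0.002,0.24]], spin=[0,0,0,0,0,0,0,0,0,0])

```text
clock: 28.35
tool_pos: [0.5346, -0.2809, 0.0586]
tcp_rot: [[-0.143, -0.99, 0.001], [-0.99, 0.143, -0.001], [0.001, -0.001, -1.0]]
wrist_force: [-0.5, 0.1, -3.1]
grip_width: 0.0507
grasp_force: 40.1
```

```bash
python3 r.py
```

```text
28.35 [ 0.5346 -0.2809  0.0586] [-0.4628  0.0987 -3.1325] 40.14654457569122 [-0.0001  0.0029 -0.0066 -0.0004 -0.0005 -0.0021]
28.4 [ 0.5345 -0.2808  0.0583] [ 0.5239  0.394  -3.1203] 40.14653742313385 [ 0.0009  0.0021 -0.0043  0.0005  0.0016  0.001 ]
28.45 [ 0.5344 -0.2808  0.0582] [-0.1381  0.0047 -2.8017] 40.14677166938782
```

apply_moves(offset=[[0,0,0.005],[0,0,0.01],[0,0,0.014],[0,0,0.014],[0,0,0.014]], spin=[0,0,0,0,0])

```text
clock: 28.95
tool_pos: [0.5341, -0.2805, 0.052]
tcp_rot: [[-0.143, -0.99, -0.0], [-0.99, 0.143, 0.0], [-0.0, 0.0, -1.0]]
wrist_force: [0.5, 0.2, -2.0]
grip_width: 0.051
grasp_force: 40.3
```

```bash
python3 r.py
```

```text
28.95 [ 0.5341 -0.2805  0.052 ] [ 0.4749  0.2017 -2.0141] 40.349639654159546 [ 0.0012  0.0015 -0.0008  0.0013  0.0002  0.0008]
29.0 [ 0.5341 -0.2805  0.052 ] [-0.328   0.1038 -2.671 ] 40.34689486026764 [-0.0005 -0.0011  0.0005  0.0016 -0.0019 -0.0001]
29.05 [ 0.5341 -0.2805  0.052 ] [ 0.7242 -0.6737 -3.3661] 40.346599817276
```

apply_moves(offset=[[0,0,0.0025],[0,0,0.0025],[0,0,0.004],[0,0,0.004],[0,0,0.004]], spin=[0,0,0,0,0])

```text
clock: 29.55
tool_pos: [0.5346, -0.2807, 0.0511]
tcp_rot: [[-0.143, -0.99, 0.001], [-0.99, 0.143, -0.0], [0.0, -0.001, -1.0]]
wrist_force: [0.3, -0.2, 1.6]
grip_width: 0.0505
grasp_force: 40.5
```

```bash
python3 r.py
```

```text
29.55 [ 0.5346 -0.2807  0.0511] [ 0.2962 -0.2353  1.6259] 40.529120564460754 [ 0.0002 -0.0021 -0.0028  0.0022 -0.0005 -0.0001]
29.6 [ 0.5346 -0.2807  0.0511] [0.809  0.1613 1.6035] 40.52727520465851 [ 0.0001  0.0015  0.0008 -0.0007  0.0009 -0.0016]
29.65 [ 0.5346 -0.2807  0.0511] [1.1797 0.4661 1.8215] 40.52558183670044
```

Seated: the wrist force turned from −2.8 N to +1.7 N at the expected height. I'll open partly and lift clear.

apply_moves(offset=[[0,0,0],[0,0,0],[0,0,0],[0,0,0],[0,0,0]], spin=[0,0,0,0,0], hand=66)

```text
clock: 30.15
tool_pos: [0.5341, -0.2806, 0.0504]
tcp_rot: [[-0.143, -0.99, -0.0], [-0.99, 0.143, 0.0], [-0.0, 0.0, -1.0]]
wrist_force: [0.4, -0.2, -0.1]
grip_width: 0.0661
grasp_force: 0.0
```

apply_moves(offset=[[0,0,-0.02],[0,0,-0.06],[0,0,-0.12],[0,0,-0.22],[0,0,-0.34],[0.0,0,-0.45],[0.0,0,-0.45],[0.0,0,-0.45],[0.0,0,-0.45]], spin=[0,0,0,0,0,0,0,0,0])

```text
clock: 31.05
tool_pos: [0.5338, -0.2803, 0.2295]
tcp_rot: [[-0.143, -0.99, -0.001], [-0.99, 0.143, 0.001], [-0.001, 0.001, -1.0]]
wrist_force: [0.5, 0.4, -0.3]
grip_width: 0.0662
grasp_force: 0.0
```

Run:
```python
from b import *
im,K=shoot("wrist"); s=robot.read_state(); print(s["clock"],s["tool_pos"],s["wrist_force"],s["grip_width"])
print("seat", proj(K,(.5345,-.279,.047)), [proj(K,(.5345+k*.1435,-.279+k*.9897,.073)) for k in(-.032,.032)])
t,Kt=shoot("scene")
cv2.imwrite("pics/v10.png",np.hstack([cv2.resize(im,(426,320)),cv2.resize(t[150:310,60:240],(360,320))]))
```

```text
31.1 [ 0.5335 -0.2801  0.2287] [ 0.135  -0.3016 -0.7397] 0.06605299794465297
seat [250.4386 167.709 ] [array([250.4656, 138.3754]), array([250.3871, 210.1893])]
```

View pics/v10.png

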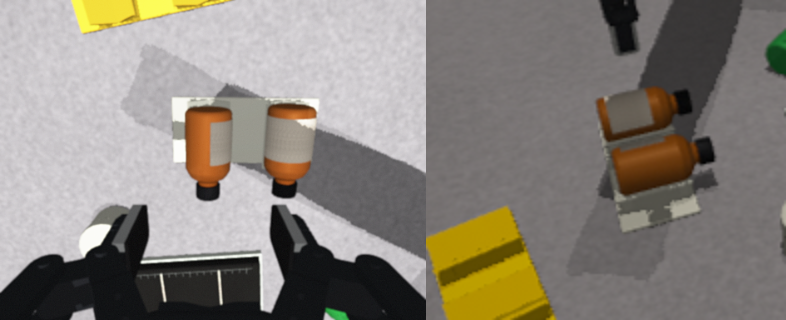

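The last picture shows the bottle seated in the free bay. It is parallel to and level with the finished bottle (wrist col 250, as predicted), and the fingers are clear of everything.

```bash
python3 -c "
from rig import robot
print(robot.close_job())"
```

```text
the job is handed in; nothing more can be done
None
```

The label was pressed on in five rolling strokes at about 10–11 N. The bottle came to rest about 1 mm from the far line, was laid in the free bay and released, and the job was handed in at about 31 s; no verdict came back.

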